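# Torch out of its holder for a slanting-light inspection

### The arm

A 7-joint arm with a two-finger parallel gripper is mounted at the origin on the work surface. World frame = base frame: x ahead of the robot, y to its left, z up, the work surface at z = 0. Lengths are in m, angles in rad, forces in N, time in s.
With the tool pointing down it reaches from about 0.4 to 0.875 m from the base axis. Payload 19.3 kg.
Tool frame: the origin (TCP) lies at the very end of the fingers, on their centre line; the grasp point (between the pads) lies 19 mm behind it; z points along the fingers, y is the line along which they close (so a half turn about z gives the same grasp; the last joint's range is limited). The gripper opens to 85 mm and grips with 20 to 120 N. Pads are 22 mm wide; open, the fingers measure 114 mm over their backs; the gripper's body (76 mm by 85 mm) begins 54 mm behind the grasp point. The pads swing forward as they close: fully open they stand 13 mm farther back than shut.
Start: joints at [-1.282, 0.521, -0.036, 1.599, 0.021, 1.021, -0.113], TCP at [0.219, 0.585, 0.231] pointing down, gripper open.
Joint ranges: [-2.91, 2.91], [-0.3, 2.13], [-1.5, 1.42], [0.17, 2.43], [-1.26, 4.41], [0.16, 1.93], [-2.52, 2.52]. Speed limits (rad/s): [1.89, 1.89, 2.39, 2.39, 3.01, 3.01, 3.01].

### API

Orientations are given as [roll, pitch, yaw] about the fixed x, y, z axes, in that order (R = Rz(yaw) Ry(pitch) Rx(roll)).
In Python, from workcell import monitor, optics, job_done gives the robot as it stands.
- The arm moves only by the shell command python3 -m handwheel 'ROWS' [FORCE]. ROWS is JSON, a list of rows, each an object of numbers: "dx", "dy", "dz": the shift along the tool's x, y, z in cm; "wx", "wy", "wz": the turn, a rotation vector about the tool's x, y, z in rad; "claw": the opening in per cent of the stroke, from 0 (shut) to 100 (fully open). A call has 1 to 8 rows; each row shifts and turns the commanded pose from where the row before left it, along the tool's axes as they then stand; what a row does not reach is not made up. A row lasts 1/8 s, in which the tool goes at most 62.5 mm and 10.7 degrees, less where a joint would pass 70% of its speed; a pose out of reach is approached as far as the arm can. A call with a gripper value outside its range is refused whole. The fingers move at their own pace and stop on an object; FORCE is the grip in N (left out, the last holds). Time passes only in rows, so rows that do not move let the fingers close. It gives the time, the measured TCP pose, the force, the opening and the grip force at its end, in the units of the state.
- monitor.observe(): the state, without advancing time (a new reading comes with each control period).
- optics.grab_frame(name): name is "scene" or "top" or "wrist"; returns a dict with "frame" (384x512x3 uint8, blue, green, red), "fovy" (degrees; the focal length in pixels is half the picture's height over the tangent of half this angle, whatever the lens; pixels are square), "cx", "cy" (the principal point, pixels), "R" (3x3) and "t" (3): a world point X has camera coordinates R X + t. Camera axes: x right, y down, z forward; pixel columns grow to the right and rows downward; lengths in m; the calibration is good to about 2 mm. A picture is of the moment at which its call begins. There is no depth.
- job_done(): hands the job in; it is judged then, once.
Trained networks look in the newest picture that a camera, given by its name, has taken for a name from the list of things; names that differ only in an ending like _2 or _b are one class to them, and where a whole thing is asked for, a point or a joint stands for the part that bears it (a point fixed in the world has none). Each returns a list of dicts, best first, with "p" (0 to 1); they miss things now and then, are a little off and sometimes report something else, mostly with a low value. They report only what shows in the picture. A call takes as long as a camera call. They do not tell look-alikes from the thing itself.
- optics.masks_of(name, camera): "region" (384x512 bool, what is visible of it) and "rect" ([left, top, width, height] in pixels, round what is visible of it).
The state is a dict: "clock": time; "qpos": joint angles; "qd": joint speeds; "joint_efforts": joint torques, N m; "position": TCP position; "tool_rot": TCP orientation; "force": force on the tool from outside, world axes, zero at the start; "moment": the same for the moment, N m; "grip_width": finger opening in m; "finger_force": force on a finger pad.
Only numpy, scipy, OpenCV 4.12 (cv2) and the standard library are available. Lean on these libraries where they do the work, as an engineer would, in place of code of your own. Each camera call takes 0.05 s, during which the arm holds its last target. There are 200 camera calls.

### The job

Lift the black beaker off the torch that stands in the holder and stand it, still mouth down, fully on the round pad. Then draw the torch straight up out of its holder, tilt it to about 45 degrees and hold it raised over the pad, its lens pointing at the middle of the beaker from about 10 cm away without touching it. Finish still holding the torch steady like that, and leave the other things on the table where they are.

Things in the scene. Friction and masses are not known exactly. Their poses are not given: they have to be found in the camera images.
- holder: Fixed stand of white plastic plates and steel posts, 110 x 110 mm, 85 mm high: a 10 mm base plate, four 8 mm corner posts and a 10 mm top plate (upper face 85 mm above the table) with a 36 mm square hole in its middle for the torch, square with the plate. Origin: centre of the underside, on the table, straight below the hole; z up.
- torch: Loose straight aluminium torch (flashlight), a round rod 135 mm long, 28 mm in diameter (29 mm over the dark head, its lowest 31 mm), about 160 g, balanced near mid-length. It stands lens down through the holder's hole, its lens on the base plate, so that its tail sticks out 60 mm above the holder's top plate, hidden under the beaker at the start. Origin: centre of the lens face; z points from the lens along the torch to the tail, so the light shines along -z.
- beaker: Loose stiff black plastic beaker, 70 mm tall, upside down over the torch's tail, its mouth resting on the holder's top plate at the start. Outside 58 mm in diameter, with a 66 mm lip over the lowest 9 mm (at the mouth); wall 3 mm, closed end (up) 4 mm thick, inside 66 mm deep; about 60 g. Origin: centre of the mouth's plane; z points to the closed end (up).
- beaker_mid (a point): The middle of the beaker: on its axis, 35 mm from the mouth plane. The torch is to point at this.
- pad: Fixed round cork pad, 120 mm in diameter, 12 mm thick, flat on the table. Origin: centre of its underside; z up.
- tape_roll: Bystander: cardboard-brown roll, an open ring of 96 mm diameter, 48 mm high, lying flat. Origin: centre of the underside.
- basket: Bystander: open white slatted basket, 130 x 200 x 70 mm high. Origin: centre of the underside; its long side along its y.
- carton: Bystander: closed cardboard carton, 140 x 170 x 100 mm high. Origin: centre of the underside.
Mind the look-alikes: they are no part of the job. There is more than one size of the pad; the job needs the smallest. Of the things shaped like the beaker, the black one is meant.

How it is judged:
By the outcome, as a careful person would: the job done as asked, in the order asked, and still so for the second after the job is handed in, while the arm keeps its last pose, push and grip.
It also fails if it takes over 61 s, if anything falls off the work surface, if the arm or the gripper's body presses on something with over 40 N, if the wrist force passes 120 N, or if a joint passes its speed limit or range.

## Working session

There is one attempt and no reset: what is moved stays moved. The work goes in short steps, Python scripts to look and compute and a shell command to move; the robot and the scene stay as the last step left them, time stands still between calls to the robot, and variables do not carry over. Pictures are saved under pics/ and viewed, at most 10 in all, crops included, and the job is handed in when it is done.

```bash
mkdir -p pics; ls
python3 - <<'E'
from workcell import monitor, optics
import cv2,numpy as np
s=monitor.observe(); print(s)
fs=[]
for n in ["scene","top"]:
    f=optics.grab_frame(n); fs.append(f["frame"]); print(n,f["fovy"],f["cx"],f["cy"],np.round(f["R"],3).tolist(),np.round(f["t"],3).tolist())
    for o in ["holder","beaker","pad","torch","tape_roll","basket","carton"]:
        print(o,[(round(d["p"],2),[int(v) for v in d["rect"]]) for d in optics.masks_of(o,n)])
cv2.imwrite("pics/a.png",cv2.resize(np.hstack(fs),(800,300)))
cv2.imwrite("pics/top.png",cv2.resize(fs[1],(800,600),interpolation=cv2.INTER_CUBIC))
cv2.imwrite("pics/scene.png",cv2.resize(fs[0],(800,600),interpolation=cv2.INTER_CUBIC))
E
```

```text
pics
{'clock': 0.0, 'qpos': array([-1.28220814,  0.52197912, -0.03635027,  1.59998904,  0.02118371,
        1.02114649, -0.11283212]), 'qd': array([-0.00060602, -0.00162289,  0.00095758, -0.00116967, -0.00262009,
       -0.00062426,  0.00215201]), 'joint_efforts': array([-3.04864470e-04, -9.27110624e+01,  1.97991170e+00, -3.69954944e+01,
        1.78517879e-02,  7.86799559e-03, -8.56541965e-05]), 'position': array([0.21936056, 0.58487326, 0.23075402]), 'tool_rot': array([-3.14045634e+00,  5.77394034e-05,  2.78277337e+00]), 'force': array([ 0.07106665, -0.51008478, -0.41011684]), 'moment': array([-0.01768091,  0.01774067, -0.03099338]), 'finger_force': 0.0, 'grip_width': 0.08553586480877608}
scene 50.126299228679656 249.91990957133874 191.1519155347297 [[-0.027, 1.0, 0.005], [0.705, 0.022, -0.709], [-0.709, -0.015, -0.705]] [-0.058, -0.342, 1.557]
holder [(0.79, [244, 166, 53, 53])]
beaker [(0.98, [304, 184, 30, 27]), (0.86, [261, 152, 21, 37])]
pad [(0.94, [71, 231, 62, 52]), (0.76, [147, 192, 42, 30]), (0.52, [368, 192, 81, 82])]
torch [(0.48, [270, 197, 4, 2])]
tape_roll [(0.97, [209, 157, 35, 34])]
basket [(0.77, [147, 232, 92, 62])]
carton [(0.88, [368, 193, 81, 82])]
top 47.13715824975837 255.0909587056049 197.4888245249366 [[-0.02, -1.0, 0.01], [-0.982, 0.018, -0.189], [0.188, -0.014, -0.982]] [0.071, 0.585, 1.198]
holder [(0.61, [206, 199, 47, 46]), (0.45, [215, 205, 26, 21])]
beaker [(0.86, [216, 204, 24, 29]), (0.58, [172, 206, 25, 21])]
pad [(0.75, [363, 189, 55, 51]), (0.64, [346, 126, 49, 54]), (0.56, [311, 191, 38, 37])]
torch [(0.32, [215, 206, 25, 22])]
tape_roll [(0.74, [263, 235, 34, 34])]
basket [(0.59, [256, 114, 70, 54]), (0.57, [308, 190, 40, 36])]
carton [(0.84, [64, 139, 83, 70]), (0.5, [216, 204, 25, 26])]
```

View pics/top.png

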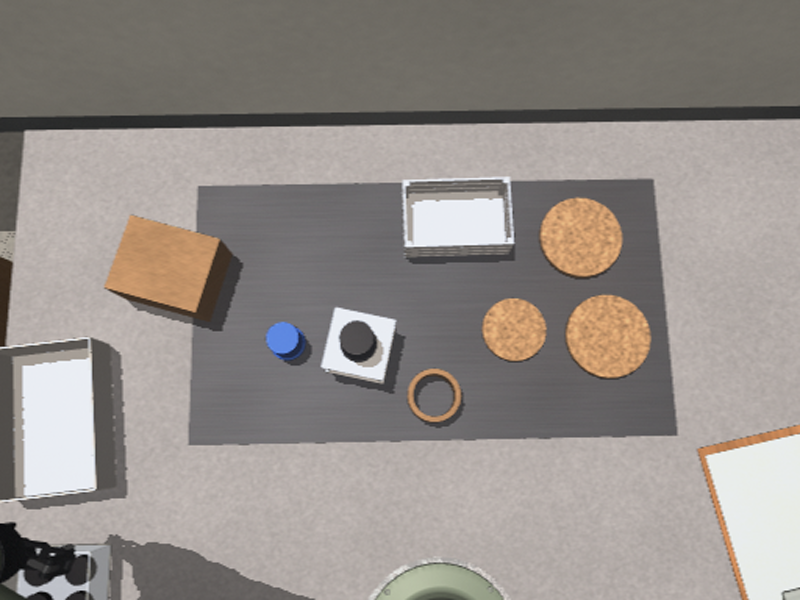

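View pics/scene.png

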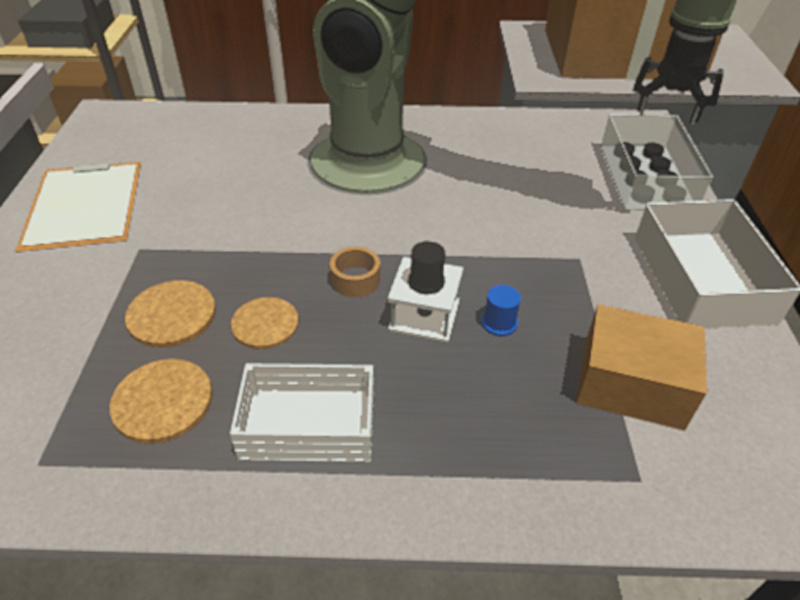

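The top view (800x600) shows these candidates. Black beaker on the holder is at (358,341), and the blue look-alike is at (285,340). The pads are at (514,329), which is the smallest, (581,237) and (608,336). I choose the black beaker and the small pad, then measure both and check them in a close crop.

```bash
cat > h.py <<'E'
from workcell import monitor, optics
import cv2,numpy as np
from scipy.optimize import least_squares
def cam(n):
    f=optics.grab_frame(n); f["f"]=192/np.tan(np.radians(f["fovy"]/2)); f["R"]=np.array(f["R"]); f["t"]=np.array(f["t"]); return f
def proj(f,X):
    c=np.asarray(X)@f["R"].T+f["t"]; return np.c_[f["f"]*c[:,0]/c[:,2]+f["cx"], f["f"]*c[:,1]/c[:,2]+f["cy"]]
def back(f,px,z):
    px=np.atleast_2d(px); d=np.c_[(px[:,0]-f["cx"])/f["f"],(px[:,1]-f["cy"])/f["f"],np.ones(len(px))]@f["R"]
    o=-f["R"].T@f["t"]; return o+d*((z-o[2])/d[:,2])[:,None]
def hullpix(f,X,up=8):
    m=np.zeros((384*up,512*up),np.uint8); h=cv2.convexHull(((proj(f,X)+.5)*up).astype(np.int32)); cv2.fillConvexPoly(m,h,1)
    return cv2.resize(m.astype(np.float32),(512,384),interpolation=cv2.INTER_AREA)
A=np.linspace(0,2*np.pi,48)
def cyl(x,y,prof): return np.vstack([np.c_[x+r*np.cos(A),y+r*np.sin(A),0*A+z] for r,z in prof])
E
cat > m.py <<'E'
from h import *
T,S=cam("top"),cam("scene")
def comp(mask,pt):
    n,l,st,c=cv2.connectedComponentsWithStats(mask.astype(np.uint8)); k=l[pt[1],pt[0]]; return l==k,st[k],c[k]
for nm,f,pts in (("top",T,{"pad":(329,211),"blk":(229,218),"hold":(214,226)}),("scene",S,{"pad":(169,206),"blk":(274,172),"hold":(255,190)})):
    I=f["frame"].astype(int);b,g,r=I[...,0],I[...,1],I[...,2]
    out={}
    for k,m in (("pad",(r-b>40)),("blk",I.max(2)<52),("hold",I.min(2)>150)):
        M,st,c=comp(m,pts[k]); print(nm,k,st.tolist(),np.round(c,2)); out[k]=M
    if nm=="top":
        p=back(f,out["pad"].nonzero()[0][:,None]*0+np.c_[np.argwhere(out["pad"])[:,::-1]],.012); print("pad top",p.mean(0),np.ptp(p,0))
        cnt=np.argwhere(out["hold"])[:,::-1]; q=back(f,cnt,.085); rc=cv2.minAreaRect((q[:,:2]*1000).astype(np.float32)); print("holder",rc, "corners",cv2.boxPoints(rc).tolist())
    else:
        p=back(f,np.argwhere(out["pad"])[:,::-1],.012); print("pad scene",p.mean(0),np.ptp(p,0))
        q=back(f,np.argwhere(out["hold"])[:,::-1],.085)
    # fit the beaker silhouette
    bm=out["blk"].astype(np.float32)
    best=None
    x0=back(f,[pts["blk"]],.13)[0,:2]
    from scipy.optimize import minimize
    fun=lambda v: np.abs(hullpix(f,cyl(v[0],v[1],[(.029,.094),(.029,.155)]))-bm).sum()+0*v[0]
    rs=minimize(fun,x0,method="Nelder-Mead",options=dict(initial_simplex=[x0,x0+[.01,0],x0+[0,.01]],xatol=2e-4,fatol=.1)); print("beaker",rs.x,rs.fun,bm.sum())
t=cv2.resize(T["frame"][180:260,150:350],(800,320),interpolation=cv2.INTER_CUBIC); s=cv2.resize(S["frame"][145:215,145:320],(700,280),interpolation=cv2.INTER_CUBIC)
cv2.imwrite("pics/crop.png",np.vstack([t,np.pad(s,((0,0),(0,100),(0,0)))]))
E
python3 m.py
```

```text
top pad [309, 191, 41, 40, 1295] [328.65 210.53]
top blk [0, 0, 512, 384, 193128] [258.03 191.39]
top hold [205, 197, 49, 48, 1175] [228.99 220.97]
pad top [ 0.55146578 -0.15643357  0.012     ] [0.11649865 0.11852281 0.        ]
holder ((518.137451171875, 132.8323974609375), (113.4412841796875, 114.76490020751953), 76.84379577636719) corners [[449.3511047363281, 90.66111755371094], [561.1038208007812, 64.53987121582031], [586.923828125, 175.00367736816406], [475.17108154296875, 201.1249237060547]]
beaker [1.11575313 0.25672599] 192585.0 193128.0
scene pad [148, 190, 43, 33, 1135] [169.   205.98]
scene blk [0, 0, 512, 384, 193020] [253.61 193.62]
scene hold [248, 164, 49, 54, 908] [273.83 189.99]
pad scene [ 0.56029215 -0.15474214  0.012     ] [1.23925358e-01 1.21108173e-01 2.22044605e-16]
beaker [1.02695414 0.40865946] 191514.890625 193020.0
```

View pics/crop.png

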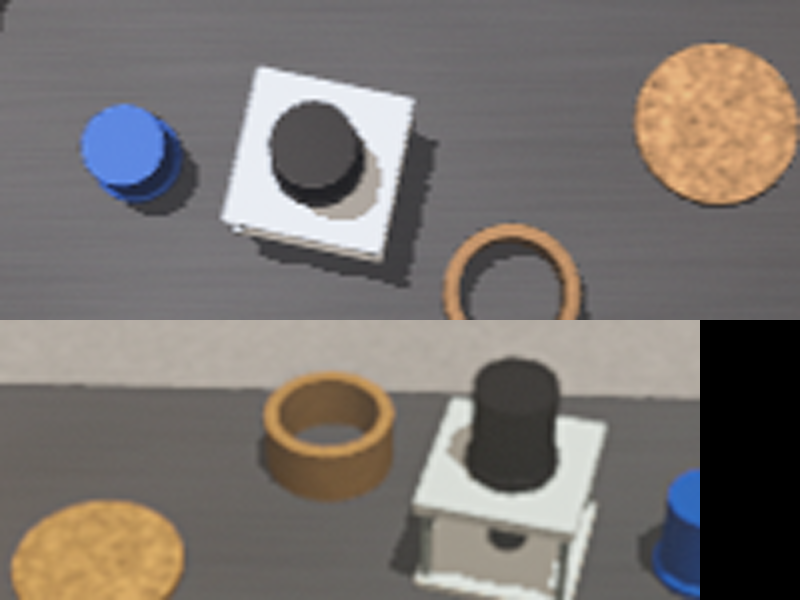

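The crop confirms the choice. The black beaker (top crop about (315,150)) stands on the white holder, blue is separate at (125,145), and the small pad is at (717,123). I'll refine with joint silhouette fits from both cameras.

```bash
cat > fit.py <<'E'
from h import *
from scipy.optimize import minimize
def comp(m,pt):
    n,l=cv2.connectedComponents(m.astype(np.uint8)); return (l==l[pt[1],pt[0]])&m
def fit(fm,prof,x0):
    for group in (fm,fm[:1],fm[1:]):
        x0=np.array(x0)
        fun=lambda v: sum(np.abs(hullpix(f,cyl(v[0],v[1],prof))-m).sum() for f,m in group)
        r=minimize(fun,x0,method="Nelder-Mead",options=dict(initial_simplex=[x0,x0+[.008,0],x0+[0,.008]],xatol=2e-4,fatol=.1))
        print(np.round(r.x,4),round(r.fun,1),[int(m.sum()) for f,m in group])
if __name__=="__main__":
    T,S=cam("top"),cam("scene")
    fc=[(T,(329,211)),(S,(169,206))]
    cork=lambda f:(f["frame"][...,2].astype(int)-f["frame"][...,0])>40
    print("pad");fit([(f,comp(cork(f),p)) for f,p in fc],[(.06,0),(.06,.012)],[.555,-.156])
    print("beaker")
    blk=lambda f:(f["frame"].max(2)<68)
    for f,p in ((T,(229,216)),(S,(274,172))): print(f["frame"][p[1],p[0]])
    fit([(T,comp(blk(T),(229,216))),(S,comp(blk(S),(274,172)))],[(.033,.085),(.033,.094),(.029,.094),(.029,.155)],[.52,.133])
E
python3 fit.py
```

```text
pad
[ 0.5528 -0.1569] 85.1 [1295, 1135]
[ 0.5525 -0.1574] 41.4 [1295]
[ 0.5534 -0.1565] 40.0 [1135]
beaker
[80 79 82]
[51 55 56]
[0.5187 0.1336] 650.7 [0, 607]
[0.4032 0.073 ] 484.9 [0]
[0.5191 0.1336] 132.4 [607]
```

Pad centre is (0.553,-0.157), and the beaker and holder are at (0.519,0.134). First I turn the tool so its y is along world x, then travel above the beaker.

```bash
python3 -m handwheel '[{"wz":0.1732,"claw":100},{"wz":0.1732},{"wz":0.1732},{"wz":0.1732},{"wz":0.1732},{"wz":0.1732},{"wz":0.1732}]' 60; python3 -m handwheel '[{"dx":-4.5,"dy":3},{"dx":-4.5,"dy":3},{"dx":-4.5,"dy":3},{"dx":-4.5,"dy":3},{"dx":-4.5,"dy":3},{"dx":-4.5,"dy":3},{"dx":-4.5,"dy":3},{"dx":-4.5,"dy":3}]'
```

```text
schema error: expected keys dx, dy, dz, wx, wy, wz, claw
schema error: expected keys dx, dy, dz, wx, wy, wz, claw
```

All keys are needed in every row.

```bash
python3 -m handwheel '[{"dx":0,"dy":0,"dz":0,"wx":0,"wy":0,"wz":0.1732,"claw":100},{"dx":0,"dy":0,"dz":0,"wx":0,"wy":0,"wz":0.1732,"claw":100},{"dx":0,"dy":0,"dz":0,"wx":0,"wy":0,"wz":0.1732,"claw":100},{"dx":0,"dy":0,"dz":0,"wx":0,"wy":0,"wz":0.1732,"claw":100},{"dx":0,"dy":0,"dz":0,"wx":0,"wy":0,"wz":0.1732,"claw":100},{"dx":0,"dy":0,"dz":0,"wx":0,"wy":0,"wz":0.1732,"claw":100},{"dx":0,"dy":0,"dz":0,"wx":0,"wy":0,"wz":0.1732,"claw":100},{"dx":0,"dy":0,"dz":0,"wx":0,"wy":0,"wz":0,"claw":100}]' 60
```

```text
clock: 2.0
position: [0.2193, 0.5853, 0.2312]
tool_rot: [3.141, 0.0, 1.571]
force: [-0.4, -0.1, -0.3]
grip_width: 0.0854
finger_force: 0.0
```

```bash
python3 -m handwheel '[{"dx":-4.5,"dy":3,"dz":0,"wx":0,"wy":0,"wz":0,"claw":100},{"dx":-4.5,"dy":3,"dz":0,"wx":0,"wy":0,"wz":0,"claw":100},{"dx":-4.5,"dy":3,"dz":0,"wx":0,"wy":0,"wz":0,"claw":100},{"dx":-4.5,"dy":3,"dz":0,"wx":0,"wy":0,"wz":0,"claw":100},{"dx":-4.5,"dy":3,"dz":0,"wx":0,"wy":0,"wz":0,"claw":100},{"dx":-4.5,"dy":3,"dz":0,"wx":0,"wy":0,"wz":0,"claw":100},{"dx":-4.5,"dy":3,"dz":0,"wx":0,"wy":0,"wz":0,"claw":100},{"dx":-4.5,"dy":3,"dz":0,"wx":0,"wy":0,"wz":0,"claw":100}]'
```

```text
clock: 3.0
position: [0.4602, 0.2236, 0.2316]
tool_rot: [3.141, -0.0, 1.576]
force: [0.4, 0.3, -0.2]
grip_width: 0.085
finger_force: 0.0
```

```bash
python3 -m handwheel '[{"dx":-4.6,"dy":3,"dz":0,"wx":0,"wy":0,"wz":0,"claw":100},{"dx":-4.6,"dy":3,"dz":0,"wx":0,"wy":0,"wz":0,"claw":100},{"dx":0,"dy":0,"dz":0,"wx":0,"wy":0,"wz":0,"claw":100},{"dx":0,"dy":0,"dz":0,"wx":0,"wy":0,"wz":0,"claw":100}]'
python3 - <<'E'
from h import *
W=cam("wrist"); I=W["frame"]; print(monitor.observe()["position"],monitor.observe()["qpos"])
q=proj(W,[[.519,.1336,.155],[.548,.1336,.155],[.519,.1336+.029,.155]]);print(q)
for z,c in ((.155,(0,0,255)),(.085,(0,255,0))):
    r=.029 if z>.1 else .033
    for p in proj(W,cyl(.519,.1336,[(r,z)])): cv2.circle(I,(int(p[0]),int(p[1])),1,c,-1)
cv2.imwrite("pics/w1.png",I)
E
```

```text
clock: 3.5
position: [0.5191, 0.1333, 0.2312]
tool_rot: [-3.141, -0.0, 1.573]
force: [-0.6, 0.3, -0.5]
grip_width: 0.0853
finger_force: 0.0
[0.51887604 0.13391525 0.23124137] [-0.64922461  0.40292606  0.38210737  1.85054001 -0.1849364   0.9229516
 -0.17967464]
[[251.9518313  206.57712887]
 [291.38189223 206.62270076]
 [252.02543628 167.74335659]]
```

View pics/w1.png

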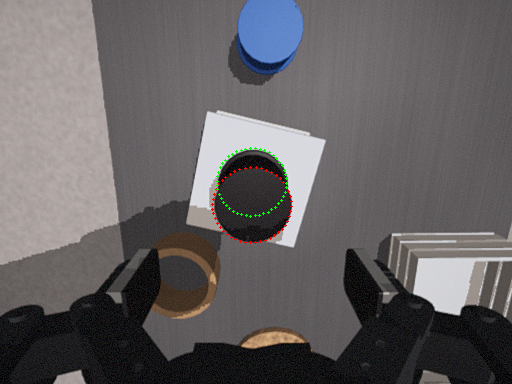

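The wrist view shows the projected rims (red top circle about (252,206), green mouth about (252,183)) falling right on the beaker. I descend and grip.

```bash
python3 -m handwheel '[{"dx":0,"dy":0,"dz":3,"wx":0,"wy":0,"wz":0,"claw":100},{"dx":0,"dy":0,"dz":3,"wx":0,"wy":0,"wz":0,"claw":100},{"dx":0,"dy":0,"dz":3,"wx":0,"wy":0,"wz":0,"claw":100},{"dx":0,"dy":0,"dz":3,"wx":0,"wy":0,"wz":0,"claw":100},{"dx":0,"dy":0,"dz":0,"wx":0,"wy":0,"wz":0,"claw":100},{"dx":0,"dy":0,"dz":0,"wx":0,"wy":0,"wz":0,"claw":50},{"dx":0,"dy":0,"dz":0,"wx":0,"wy":0,"wz":0,"claw":50},{"dx":0,"dy":0,"dz":0,"wx":0,"wy":0,"wz":0,"claw":50}]' 35
```

```text
clock: 4.55
position: [0.5199, 0.1337, 0.1131]
tool_rot: [3.14, -0.001, 1.571]
force: [-3.8, 0.8, 11.8]
grip_width: 0.0607
finger_force: 35.3
```

```bash
python3 -m handwheel '[{"dx":0,"dy":0,"dz":0,"wx":0,"wy":0,"wz":0,"claw":50},{"dx":0,"dy":0,"dz":0,"wx":0,"wy":0,"wz":0,"claw":50},{"dx":0,"dy":0,"dz":0,"wx":0,"wy":0,"wz":0,"claw":50}]'
```

```text
clock: 4.92
position: [0.5199, 0.1337, 0.1131]
tool_rot: [3.14, -0.001, 1.571]
force: [-3.5, 0.9, 11.6]
grip_width: 0.061
finger_force: 35.3
```

```bash
python3 -m handwheel '[{"dx":0,"dy":0,"dz":-0.6,"wx":0,"wy":0,"wz":0,"claw":50},{"dx":0,"dy":0,"dz":-1.4,"wx":0,"wy":0,"wz":0,"claw":50},{"dx":0,"dy":0,"dz":-2,"wx":0,"wy":0,"wz":0,"claw":50},{"dx":0,"dy":0,"dz":-2,"wx":0,"wy":0,"wz":0,"claw":50},{"dx":0,"dy":0,"dz":-2,"wx":0,"wy":0,"wz":0,"claw":50},{"dx":0,"dy":0,"dz":-2,"wx":0,"wy":0,"wz":0,"claw":50},{"dx":0,"dy":0,"dz":0,"wx":0,"wy":0,"wz":0,"claw":50}]'
python3 - <<'E'
from h import *
S=cam("scene");T=cam("top")
cv2.imwrite("pics/l1.png",np.hstack([cv2.resize(S["frame"][110:230,220:340],(400,400)),cv2.resize(T["frame"][170:260,180:270],(400,400))]))
E
```

```text
clock: 5.8
position: [0.52, 0.1333, 0.2134]
tool_rot: [3.139, -0.001, 1.57]
force: [0.4, 0.4, -0.4]
grip_width: 0.061
finger_force: 38.1
```

View pics/l1.png

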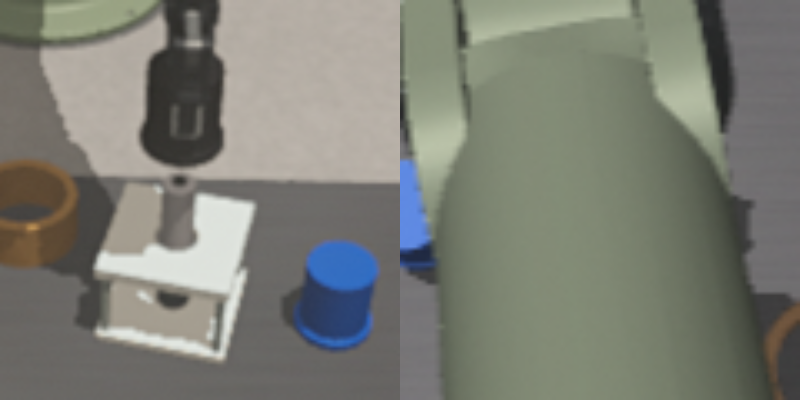

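The scene crop shows the beaker held at about (180,140), clear of the torch tail at (180,185), with the torch still upright in the holder. Next I carry it over the pad.

```bash
python3 -m handwheel '[{"dx":-3,"dy":0.3,"dz":0,"wx":0,"wy":0,"wz":0,"claw":50},{"dx":-4.5,"dy":0.5,"dz":0,"wx":0,"wy":0,"wz":0,"claw":50},{"dx":-5,"dy":0.5,"dz":0,"wx":0,"wy":0,"wz":0,"claw":50},{"dx":-5,"dy":0.5,"dz":0,"wx":0,"wy":0,"wz":0,"claw":50},{"dx":-5,"dy":0.5,"dz":0,"wx":0,"wy":0,"wz":0,"claw":50},{"dx":-5,"dy":0.5,"dz":0,"wx":0,"wy":0,"wz":0,"claw":50},{"dx":-3,"dy":0.5,"dz":0,"wx":0,"wy":0,"wz":0,"claw":50},{"dx":0,"dy":0,"dz":0,"wx":0,"wy":0,"wz":0,"claw":50}]'
```

```text
clock: 6.9
position: [0.5515, -0.1744, 0.2106]
tool_rot: [-3.14, 0.001, 1.567]
force: [0.2, 0.9, -1.3]
grip_width: 0.0609
finger_force: 38.0
```

```bash
python3 -m handwheel '[{"dx":0,"dy":0,"dz":3,"wx":0,"wy":0,"wz":0,"claw":50},{"dx":0,"dy":0,"dz":3,"wx":0,"wy":0,"wz":0,"claw":50},{"dx":0,"dy":0,"dz":3,"wx":0,"wy":0,"wz":0,"claw":50},{"dx":0,"dy":0,"dz":3,"wx":0,"wy":0,"wz":0,"claw":50},{"dx":0,"dy":0,"dz":2,"wx":0,"wy":0,"wz":0,"claw":50},{"dx":0,"dy":0,"dz":1,"wx":0,"wy":0,"wz":0,"claw":50},{"dx":0,"dy":0,"dz":1,"wx":0,"wy":0,"wz":0,"claw":50},{"dx":0,"dy":0,"dz":0,"wx":0,"wy":0,"wz":0,"claw":50}]'
```

```text
clock: 7.9
position: [0.552, -0.1717, 0.0511]
tool_rot: [-3.141, -0.0, 1.571]
force: [-0.7, 0.2, -0.3]
grip_width: 0.0611
finger_force: 38.0
```

```bash
python3 -m handwheel '[{"dx":0,"dy":0,"dz":0.4,"wx":0,"wy":0,"wz":0,"claw":50},{"dx":0,"dy":0,"dz":0.4,"wx":0,"wy":0,"wz":0,"claw":50},{"dx":0,"dy":0,"dz":0.2,"wx":0,"wy":0,"wz":0,"claw":50},{"dx":0,"dy":0,"dz":0,"wx":0,"wy":0,"wz":0,"claw":50}]'
```

```text
clock: 8.4
position: [0.5521, -0.172, 0.0412]
tool_rot: [-3.141, -0.0, 1.57]
force: [0.2, 0.4, 0.7]
grip_width: 0.0611
finger_force: 38.0
```

```bash
python3 -m handwheel '[{"dx":0,"dy":0,"dz":0.1,"wx":0,"wy":0,"wz":0,"claw":50},{"dx":0,"dy":0,"dz":0.1,"wx":0,"wy":0,"wz":0,"claw":50},{"dx":0,"dy":0,"dz":0,"wx":0,"wy":0,"wz":0,"claw":50}]'
```

```text
clock: 8.78
position: [0.5523, -0.1721, 0.0402]
tool_rot: [3.141, -0.0, 1.57]
force: [-4.5, 1.9, 17.2]
grip_width: 0.0608
finger_force: 39.8
```

Contact. I open and rise.

```bash
python3 -m handwheel '[{"dx":0,"dy":0,"dz":-0.1,"wx":0,"wy":0,"wz":0,"claw":50},{"dx":0,"dy":0,"dz":0,"wx":0,"wy":0,"wz":0,"claw":100},{"dx":0,"dy":0,"dz":0,"wx":0,"wy":0,"wz":0,"claw":100},{"dx":0,"dy":0,"dz":0,"wx":0,"wy":0,"wz":0,"claw":100},{"dx":0,"dy":0,"dz":-2,"wx":0,"wy":0,"wz":0,"claw":100},{"dx":0,"dy":0,"dz":-4,"wx":0,"wy":0,"wz":0,"claw":100},{"dx":0,"dy":0,"dz":-5,"wx":0,"wy":0,"wz":0,"claw":100},{"dx":0,"dy":0,"dz":-5,"wx":0,"wy":0,"wz":0,"claw":100}]'
```

```text
clock: 9.78
position: [0.5519, -0.1721, 0.2032]
tool_rot: [3.141, 0.0, 1.57]
force: [0.5, 0.1, -0.1]
grip_width: 0.0853
finger_force: 0.0
```

```bash
python3 -m handwheel '[{"dx":3,"dy":-0.3,"dz":0,"wx":0,"wy":0,"wz":0,"claw":100},{"dx":5,"dy":-0.5,"dz":0,"wx":0,"wy":0,"wz":0,"claw":100},{"dx":5,"dy":-0.5,"dz":0,"wx":0,"wy":0,"wz":0,"claw":100},{"dx":5,"dy":-0.5,"dz":0,"wx":0,"wy":0,"wz":0,"claw":100},{"dx":5,"dy":-0.5,"dz":0,"wx":0,"wy":0,"wz":0,"claw":100},{"dx":5,"dy":-0.5,"dz":0,"wx":0,"wy":0,"wz":0,"claw":100},{"dx":2.6,"dy":-0.4,"dz":0,"wx":0,"wy":0,"wz":0,"claw":100},{"dx":0,"dy":0,"dz":0,"wx":0,"wy":0,"wz":0,"claw":100}]'
cat > bk.py <<'E'
from fit import *
S=cam("scene"); I=S["frame"]
P=[(.033,.012),(.033,.021),(.029,.021),(.029,.082)]
p=proj(S,[[.553,-.172,.05]])[0].astype(int); print(p,I[p[1],p[0]])
m=I.max(2)<60
print(monitor.observe()["position"])
fit([(S,comp(m,tuple(p)))],P,[.553,-.172])
E
sed -i 's/for group in .*/for group in (fm,):/' fit.py; python3 bk.py
python3 - <<'E'
from h import *
S=cam("scene");W=cam("wrist");I=W["frame"]
for p in proj(W,cyl(.519,.1336,[(.014,.145)])): cv2.circle(I,(int(p[0]),int(p[1])),1,(0,0,255),-1)
cv2.imwrite("pics/b1.png",np.hstack([cv2.resize(S["frame"][150:240,120:240],(400,300)),cv2.resize(I,(400,300))]))
E
```

```text
clock: 10.78
position: [0.5199, 0.1361, 0.2014]
tool_rot: [3.141, -0.001, 1.573]
force: [0.1, -0.6, -0.2]
grip_width: 0.0852
finger_force: 0.0
[161 194] [48 52 60]
[0.52018241 0.13450839 0.20130628]
[-1.3006  1.4055] 0.0 [0]
```

View pics/b1.png

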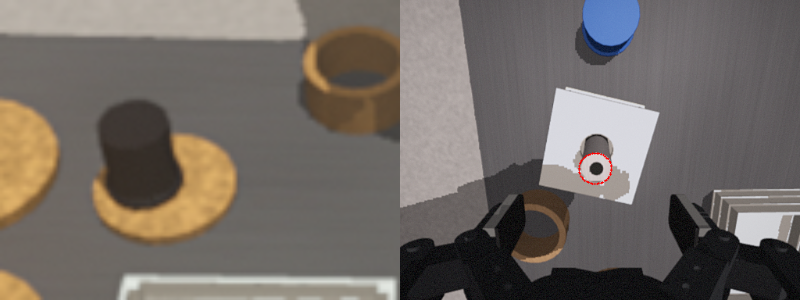

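The left view shows the beaker mouth down on the small pad at about (140,155), inside its edge. The right view shows the torch tail at (596,169), exactly on the predicted circle. I descend and grip the torch.

```bash
sed -i 's/<60/<66/' bk.py; python3 bk.py; python3 -m handwheel '[{"dx":-0.1,"dy":-0.1,"dz":3,"wx":0,"wy":0,"wz":0,"claw":100},{"dx":0,"dy":0,"dz":3,"wx":0,"wy":0,"wz":0,"claw":100},{"dx":0,"dy":0,"dz":2.7,"wx":0,"wy":0,"wz":0,"claw":100},{"dx":0,"dy":0,"dz":1,"wx":0,"wy":0,"wz":0,"claw":100},{"dx":0,"dy":0,"dz":0,"wx":0,"wy":0,"wz":0,"claw":20},{"dx":0,"dy":0,"dz":0,"wx":0,"wy":0,"wz":0,"claw":20},{"dx":0,"dy":0,"dz":0,"wx":0,"wy":0,"wz":0,"claw":20},{"dx":0,"dy":0,"dz":0,"wx":0,"wy":0,"wz":0,"claw":20}]' 80
```

```text
[161 194] [47 52 59]
[0.52049939 0.13299617 0.20088831]
[ 0.5527 -0.1728] 120.2 [588]
clock: 11.98
position: [0.5198, 0.1332, 0.1043]
tool_rot: [3.14, -0.001, 1.57]
force: [-0.9, -1.1, 9.6]
grip_width: 0.0271
finger_force: 77.9
```

```bash
python3 -m handwheel '[{"dx":0,"dy":0,"dz":0,"wx":0,"wy":0,"wz":0,"claw":20},{"dx":0,"dy":0,"dz":0,"wx":0,"wy":0,"wz":0,"claw":20},{"dx":0,"dy":0,"dz":0,"wx":0,"wy":0,"wz":0,"claw":20}]'
```

```text
clock: 12.35
position: [0.5198, 0.1332, 0.1043]
tool_rot: [3.14, -0.001, 1.57]
force: [-1.1, 1.1, 9.9]
grip_width: 0.0271
finger_force: 77.9
```

```bash
python3 -m handwheel '[{"dx":0,"dy":0,"dz":-1,"wx":0,"wy":0,"wz":0,"claw":20},{"dx":0,"dy":0,"dz":-2,"wx":0,"wy":0,"wz":0,"claw":20},{"dx":0,"dy":0,"dz":-2,"wx":0,"wy":0,"wz":0,"claw":20},{"dx":0,"dy":0,"dz":-2,"wx":0,"wy":0,"wz":0,"claw":20},{"dx":0,"dy":0,"dz":-2,"wx":0,"wy":0,"wz":0,"claw":20},{"dx":0,"dy":0,"dz":-2.5,"wx":0,"wy":0,"wz":0,"claw":20},{"dx":0,"dy":0,"dz":-2.5,"wx":0,"wy":0,"wz":0,"claw":20},{"dx":0,"dy":0,"dz":0,"wx":0,"wy":0,"wz":0,"claw":20}]'
```

```text
clock: 13.35
position: [0.52, 0.1332, 0.2453]
tool_rot: [3.139, -0.001, 1.57]
force: [-0.3, 0.7, -2.6]
grip_width: 0.027
finger_force: 78.9
```

```bash
python3 -m handwheel '[{"dx":-2,"dy":0.8,"dz":0,"wx":0,"wy":0,"wz":0,"claw":20},{"dx":-3,"dy":0.8,"dz":0,"wx":0,"wy":0,"wz":0,"claw":20},{"dx":-3,"dy":0.8,"dz":0,"wx":0,"wy":0,"wz":0,"claw":20},{"dx":-1,"dy":0.8,"dz":0,"wx":0,"wy":0,"wz":0,"claw":20},{"dx":0,"dy":0,"dz":0,"wx":0,"wy":-0.1,"wz":0,"claw":20},{"dx":0,"dy":0,"dz":0,"wx":0,"wy":-0.1,"wz":0,"claw":20},{"dx":0,"dy":0,"dz":0,"wx":0,"wy":-0.1,"wz":0,"claw":20},{"dx":0,"dy":0,"dz":0,"wx":0,"wy":0,"wz":0,"claw":20}]'; python3 -c "
from workcell import monitor as m;print(m.observe()['qpos'])"
```

```text
clock: 14.35
position: [0.551, 0.0456, 0.2422]
tool_rot: [-3.14, 0.3, 1.575]
force: [-0.2, -0.3, -1.7]
grip_width: 0.0269
finger_force: 78.9
[-0.74464838  0.49145509  0.54919047  1.7757787   0.05013768  1.01184113
 -0.26476047]
```

```bash
python3 -m handwheel '[{"dx":0,"dy":0,"dz":0,"wx":0,"wy":-0.1,"wz":0,"claw":20},{"dx":0,"dy":0,"dz":0,"wx":0,"wy":-0.1,"wz":0,"claw":20},{"dx":0,"dy":0,"dz":0,"wx":0,"wy":-0.1,"wz":0,"claw":20},{"dx":0,"dy":0,"dz":0,"wx":0,"wy":-0.1,"wz":0,"claw":20},{"dx":0,"dy":0,"dz":0,"wx":0,"wy":-0.085,"wz":0,"claw":20},{"dx":0,"dy":0,"dz":0,"wx":0,"wy":0,"wz":0,"claw":20},{"dx":0,"dy":0,"dz":0,"wx":0,"wy":0,"wz":0,"claw":20}]'
python3 - <<'E'
from h import *
from scipy.spatial.transform import Rotation as Ro
s=monitor.observe();R=Ro.from_euler("xyz",s["tool_rot"]).as_matrix();p=s["position"]
print(np.round(R,3),s["qpos"]); print("shift cm",100*R.T@(np.array([.5527,-.0356,.1842])-p))
S=cam("scene");W=cam("wrist");I=S["frame"]
for t in (0.03,.094): 
  q=proj(S,[p+R[:,2]*t])[0].astype(int);cv2.circle(I,tuple(int(v) for v in q),1,(0,0,255),-1);print(q)
cv2.imwrite("pics/t1.png",np.hstack([cv2.resize(I[90:240,120:320],(400,300)),cv2.resize(W["frame"],(400,300))]))
E
```

```text
clock: 15.22
position: [0.5512, 0.0422, 0.2434]
tool_rot: [-3.142, 0.782, 1.569]
force: [-0.2, -0.9, -1.0]
grip_width: 0.0269
finger_force: 78.9
[[ 0.001  1.    -0.001]
 [ 0.709 -0.002 -0.705]
 [-0.705 -0.    -0.709]] [-0.99522703  0.71550299  0.68661509  1.72566959  0.31438519  1.16344093
 -0.54704274]
shift cm [-1.34471511  0.1636277   9.68617059]
[229 146]
[212 159]
```

View pics/t1.png

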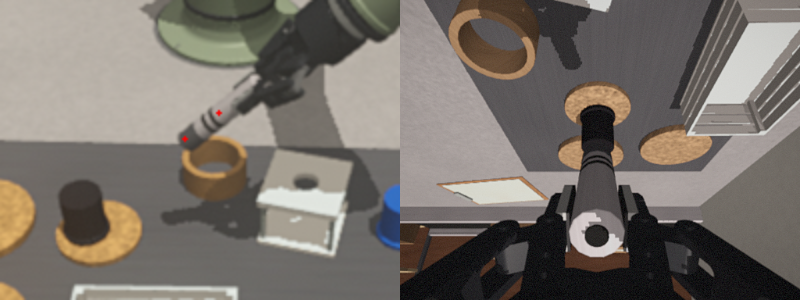

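The left view shows the torch along the tool axis, with both red marks on it and the lens at about (185,140), tilted towards the beaker. I advance along the axis.

```bash
python3 -m handwheel '[{"dx":-0.3,"dy":0.1,"dz":2,"wx":0,"wy":0,"wz":0,"claw":20},{"dx":-0.4,"dy":0.1,"dz":2.5,"wx":0,"wy":0,"wz":0,"claw":20},{"dx":-0.3,"dy":0,"dz":2.5,"wx":0,"wy":0,"wz":0,"claw":20},{"dx":-0.3,"dy":0,"dz":2,"wx":0,"wy":0,"wz":0,"claw":20},{"dx":0,"dy":0,"dz":0.7,"wx":0,"wy":0,"wz":0,"claw":20},{"dx":0,"dy":0,"dz":0,"wx":0,"wy":0,"wz":0,"claw":20},{"dx":0,"dy":0,"dz":0,"wx":0,"wy":0,"wz":0,"claw":20},{"dx":0,"dy":0,"dz":0,"wx":0,"wy":0,"wz":0,"claw":20}]'
python3 - <<'E'
from h import *
from scipy.spatial.transform import Rotation as Ro
s=monitor.observe();R=Ro.from_euler("xyz",s["tool_rot"]).as_matrix();p=s["position"]
print("shift cm",100*R.T@(np.array([.5527,-.0356,.1842])-p),s["qpos"])
B=np.array([.5527,-.1728,.047]); L=p+.094*R[:,2]; d=B-L; print(L,np.linalg.norm(d),"angle err deg",np.degrees(np.arccos(d@R[:,2]/np.linalg.norm(d))))
S=cam("scene");T=cam("top");I=S["frame"];J=T["frame"]
for f,im in ((S,I),(T,J)):
  for q in proj(f,[L,B]): cv2.circle(im,tuple(int(round(v)) for v in q),1,(0,0,255),-1)
cv2.imwrite("pics/t2.png",np.hstack([cv2.resize(I[110:235,130:297],(400,300)),cv2.resize(J[155:260,250:390],(400,300))]))
E
```

```text
clock: 16.32
position: [0.5535, -0.0341, 0.1841]
tool_rot: [3.141, 0.784, 1.571]
force: [0.8, 1.0, -1.0]
grip_width: 0.0269
finger_force: 78.9
shift cm [-0.11183348 -0.07533738  0.09767553] [-0.89348381  0.77553328  0.68499112  1.83753656  0.34914373  0.94977336
 -0.54876409]
[ 0.55350128 -0.10052342  0.1175708 ] 0.10101873296656488 angle err deg 0.8827456827882363
```

View pics/t2.png

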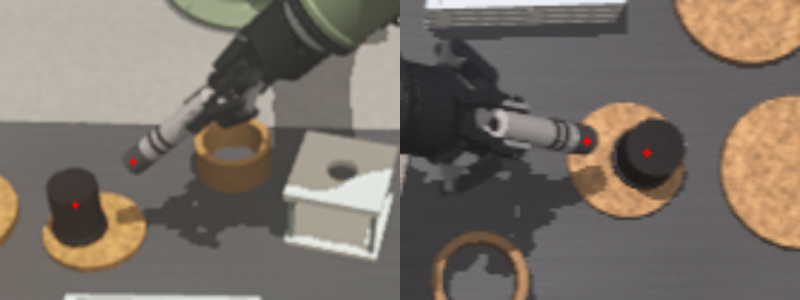

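The views show the lens mark on the torch head, the aim point on the beaker, and the beaker on the pad. The lens is 10.1 cm from the middle, with about 0.9° aim error. I make a small final trim, then hand in.

```bash
python3 -m handwheel '[{"dx":-0.1,"dy":-0.1,"dz":0,"wx":0,"wy":0,"wz":0,"claw":20},{"dx":0,"dy":0,"dz":0,"wx":0,"wy":0,"wz":0,"claw":20},{"dx":0,"dy":0,"dz":0,"wx":0,"wy":0,"wz":0,"claw":20},{"dx":0,"dy":0,"dz":0,"wx":0,"wy":0,"wz":0,"claw":20}]'; python3 -c "
from workcell import job_done;print(job_done())"
```

```text
clock: 16.92
position: [0.5522, -0.0354, 0.1846]
tool_rot: [-3.142, 0.785, 1.57]
force: [-0.3, -0.2, -1.7]
grip_width: 0.027
finger_force: 78.9
the job is handed in; nothing more can be done
None
```

The black beaker stands mouth down on the smallest pad, and the torch is held over that pad at 45°, its lens about 10 cm from the beaker's middle and aimed at it; handed in at about 17 s with nothing else touched.

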